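# Make room for a drill case in a tight rack row

### The job

Put the loose drill case back in the rack, directly to the right (as seen from the robot, -y) of the one tall case. There is no room there yet: slide the cases on both sides of that seam gently apart along the rack until each half just comes up against its end plate, then lower the case into the gap so that it stands upright, fully down on the rack floor. Keep every row case standing in the rack, never squeeze or ram the cases, and leave everything else on the bench alone.

Things in the scene. Friction and masses are not known exactly. Their poses are not given: they have to be found in the camera images.
- rack: Fixed steel channel with the row of cases. Origin at the centre of its underside; y runs along the channel (the row), x across it, z up. 210 mm long, floor 4 mm thick; two rails 4 mm thick, 26 mm high over the table, 61 mm apart inside, so a case has 2.5 mm play each way across. A rigid steel end plate (46 wide, 84 mm high) is screwed into the channel beyond either end of the row.
- rack_floor (a point): Centre of the channel's floor, on which the cases stand. The end plates sit elsewhere each time and are NOT measured: 5 to 23 mm free between each end of the row and its plate, 27.4 to 28.9 mm for both together. With both halves right up against their plates the gap is 28 to 30.5 mm for the 26 mm case. Each half slides at about 0.5 to 3 N of friction until its plate stops it, then it is rigid.
- case_tall: The one taller case of the row: Plain grey steel drill case, upright, 26 mm thick (y) x 56 mm deep (x) x 106 mm tall (z), 0.12 kg; origin at the centre of its underside, its y along the row. It is second, third or fourth of the five from the left (+y) end. The new case belongs directly on its -y side (its right, seen from the robot).
- case_l: Ordinary case; stands first, at the +y end of the row. Plain grey steel drill case, upright, 26 mm thick (y) x 56 mm deep (x) x 92 mm tall (z), 0.12 kg; origin at the centre of its underside, its y along the row. Front and back (26 mm wide, facing along x) are free above the rails and can be gripped across the 56 mm.
- case_a: Ordinary case; stands second, third or fourth in the row. Plain grey steel drill case, upright, 26 mm thick (y) x 56 mm deep (x) x 92 mm tall (z), 0.12 kg; origin at the centre of its underside, its y along the row. Front and back (26 mm wide, facing along x) are free above the rails and can be gripped across the 56 mm.
- case_b: Ordinary case; stands second, third or fourth in the row. Plain grey steel drill case, upright, 26 mm thick (y) x 56 mm deep (x) x 92 mm tall (z), 0.12 kg; origin at the centre of its underside, its y along the row. Front and back (26 mm wide, facing along x) are free above the rails and can be gripped across the 56 mm.
- case_r: Ordinary case; stands last, at the -y end of the row. Plain grey steel drill case, upright, 26 mm thick (y) x 56 mm deep (x) x 92 mm tall (z), 0.12 kg; origin at the centre of its underside, its y along the row. Front and back (26 mm wide, facing along x) are free above the rails and can be gripped across the 56 mm.
- case_new: The case to be put away; it stands upright alone on the bench to the robot's right. Same as an ordinary one: Plain grey steel drill case, upright, 26 mm thick (y) x 56 mm deep (x) x 92 mm tall (z), 0.12 kg; origin at the centre of its underside, its y along the row. Its bottom edges are rounded to 4 mm; its mass varies, 0.08 to 0.17 kg.
- spray: Bystander: upright white spray can, 60 mm across, 190 mm high; leave it where it is.
- jar: Bystander: closed glass jar with a black cap, 60 mm across, 75 mm high; leave it where it is.
- wrench: Bystander: open wrench lying flat, 190 mm; leave it where it is.
- driver: Bystander: screwdriver lying flat, 200 mm; leave it where it is.
- bearing: Bystander: sealed steel bearing lying flat, 62 mm across, 18 mm high; leave it where it is.
- hub: Bystander: dark steel flanged hub, 80 mm across, 50 mm high; leave it where it is.
Mind the look-alikes: they are no part of the job. Leave any orange look-alike of the case_new alone. Leave any green look-alike of the case_r alone.

How it is judged (in metres and radians):
On the way:
1. a gap as wide as a case has been opened directly on the -y side of the tall case ((y of case_l in the frame of case_tall above 0 m or y of case_l in the frame of case_tall below -0.0515 m) and (y of case_a in the frame of case_tall above 0 m or y of case_a in the frame of case_tall below -0.0515 m) and (y of case_b in the frame of case_tall above 0 m or y of case_b in the frame of case_tall below -0.0515 m) and (y of case_r in the frame of case_tall above 0 m or y of case_r in the frame of case_tall below -0.0515 m)), for 0.2 s.
At the end, for the whole second after the job is handed in: New case next to the tall one on its -y side (centres 24-34 mm apart) and at rest, squared within 0.1 rad. All six cases in the rack: underside at most 4 mm over its floor, within 6 mm of its middle line, within 100 mm of its centre along it, upright within 0.07 rad (y of case_new in the frame of case_tall between -0.034 and -0.024 m and z of each of case_l, case_tall, case_a, case_b, case_r, case_new in the frame of rack below 0.008 m and x of case_l in the frame of rack between -0.006 and 0.006 m and y of case_l in the frame of rack between -0.1 and 0.1 m and angle between each of case_l, case_tall, case_a, case_b, case_r, case_new's own z axis and vertical below 0.07 rad and x of case_tall in the frame of rack between -0.006 and 0.006 m and y of case_tall in the frame of rack between -0.1 and 0.1 m and x of case_a in the frame of rack between -0.006 and 0.006 m and y of case_a in the frame of rack between -0.1 and 0.1 m and x of case_b in the frame of rack between -0.006 and 0.006 m and y of case_b in the frame of rack between -0.1 and 0.1 m and x of case_r in the frame of rack between -0.006 and 0.006 m and y of case_r in the frame of rack between -0.1 and 0.1 m and x of case_new in the frame of rack between -0.006 and 0.006 m and y of case_new in the frame of rack between -0.1 and 0.1 m and linear speed of case_new below 0.01 m/s and angle between the y axis of case_new and the y axis of rack, either way round below 0.1 rad); the robot touches nothing.
It fails at once if two cases are pressed against each other with more than 30 N (contact force between case_l and case_tall above 30 N or contact force between any of case_l, case_tall and case_a above 30 N or contact force between any of case_l, case_tall, case_a and case_b above 30 N or contact force between any of case_l, case_tall, case_a, case_b and case_r above 30 N or contact force between any of case_l, case_tall, case_a, case_b, case_r and case_new above 30 N).
It fails at once if the new case is pressed or dropped on the rack with more than 40 N (contact force between case_new and rack above 40 N).
It fails at once if a case of the row is lifted more than 20 mm off the rack floor or tipped over 0.35 rad (z of any of case_l, case_tall, case_a, case_b, case_r in the frame of rack above 0.024 m or angle between any of case_l, case_tall, case_a, case_b, case_r's own z axis and vertical above 0.35 rad).
It fails at once if a bystander is moved by more than 15 mm (distance of any of spray, jar, wrench, driver, bearing, hub from where it was at the start of the episode above 0.015 m).
It also fails if it takes over 67 s, if anything falls off the work surface, if the arm or the gripper's body presses on something with over 40 N, if the wrist force passes 120 N, or if a joint passes its speed limit or range.

### The arm

A 6-joint arm with a two-finger parallel gripper is mounted at the origin on the work surface. World frame = base frame: x ahead of the robot, y to its left, z up, the work surface at z = 0. Lengths are in m, angles in degrees, forces in N, time in s.
With the tool pointing down it reaches from about 0.4 to 0.825 m from the base axis. Payload 7 kg.
Tool frame: the origin (TCP) lies on the centre line of the jaws, within the pads' length; the fingertips stand 19 mm ahead of it and the grasp point (between the pads) is the TCP (r.tip_extent is the distance from the TCP to the fingertips, in m); z points along the fingers, y is the line along which they close (so a half turn about z gives the same grasp; the last joint's range is limited). The gripper opens to 88 mm and grips with 3 to 60 N. Pads are 19 mm wide; open, the fingers measure 130 mm over their backs; the gripper's body (78 mm by 193 mm) begins 47 mm behind the grasp point.
Start: joints at [-51.102, 20.546, 0.682, 0, -70.136, -16.507], TCP at [0.257, -0.624, 0.246] pointing down, gripper open.
Joint ranges: [-176.03, 176.03], [-82.01, 121.73], [-58.28, 71.71], [-173.87, 95.51], [-174.79, -0.11], [-173.66, 173.66]. Speed limits (degrees/s): [136.94, 136.94, 172.46, 180, 180, 180].

### API

Orientations are given as [roll, pitch, yaw] about the fixed x, y, z axes, in that order (R = Rz(yaw) Ry(pitch) Rx(roll)).
In Python, from plant import r gives the robot as it stands. The module is installed in compiled form; this text tells all that it offers.
- The arm moves only by the tool jog_arm, never from a script. Its argument "deltas" is a list that holds one entry, the list of rows, each a list of 5 numbers: the opening, from -1 (shut) to 1 (fully open), then the shift along the world's x, y, z in cm, then the turn about the world's z in rad. In form: [[[claw, dx, dy, dz, turn], ...]]. A call has 1 to 8 rows; each row shifts and turns the commanded pose from where the row before left it; what a row does not reach is not made up. A row lasts 1/8 s, in which the tool goes at most 62.5 mm and 10.7 degrees, less where a joint would pass 70% of its speed; a pose out of reach is approached as far as the arm can. A call with a gripper value outside its range is refused whole. The fingers move at their own pace and stop on an object; "force" is the grip in N (left out, the last holds). Time passes only in rows, so rows that do not move let the fingers close. It gives the time, the measured TCP pose, the force, the opening and the grip force at its end, in the units of the state.
- r.get_state(): the state, without advancing time (a new reading comes with each control period).
- r.capture(name): name is "scene" or "side" or "wrist"; returns the picture (384x512x3 uint8, blue, green, red); there is no depth.
- r.camera_info(name): a dict with "fx", "fy", "cx", "cy" (pixels), "view" (4x4, takes a point from world to camera coordinates). Camera axes: x right, y up, looking along -z (the intrinsics and any distortion apply to the point x, -y, -z); pixel columns grow to the right and rows downward; lengths in m; the calibration is good to about 2 mm. A picture is of the moment at which its call begins: read the wrist's pose just before it. camera_info takes no time and is no camera call; for the wrist camera it gives the pose at the moment of the call.
- r.close_job(): hands the job in; it is judged then, once.
The state is a dict: "time_s": time; "joints": joint angles; "qd": joint speeds; "joint_torque": joint torques, N m; "tcp_pos": TCP position; "eef_rot": TCP orientation; "contact_force": force on the tool from outside, world axes, zero at the start; "moment": the same for the moment, N m; "gripper_width": finger opening in m; "gripper_force": force on a finger pad.
Only numpy, scipy, OpenCV 4.12 (cv2) and the standard library are available. Lean on these libraries where they do the work, as an engineer would, in place of code of your own. Each camera call takes 0.05 s, during which the arm holds its last target. There are 200 camera calls.

## Working session

There is one attempt and no reset: what is moved stays moved. The work goes in short steps, Python scripts to look and compute and a tool call to move; the robot and the scene stay as the last step left them, time stands still between calls to the robot, and variables do not carry over. Pictures are saved under pics/ and viewed, at most 10 in all, crops included, and the job is handed in when it is done.

Besides the shell and the picture viewer there is one more tool, called after "Call:" as name([rows], argument=value, ...), one row to a line, values as JSON. jog_arm: Moves the arm, as the interface text tells. Its arguments: {"type":"object","properties":{"deltas":{"type":"array"},"force":{"type":"number"}},"required":["deltas"]}

```bash
mkdir -p pics
python3 - <<'E'
from plant import r
import cv2,numpy as np
a=r.capture("scene");b=r.capture("side")
cv2.imwrite("pics/scene.png",a);cv2.imwrite("pics/side.png",b)
for n in("scene","side","wrist"):
    i=r.camera_info(n);print(n,{k:(np.round(v,3).tolist()) for k,v in i.items()})
print(r.get_state())
E
```

```text
scene {'fx': 369.574, 'fy': 369.574, 'cx': 259.269, 'cy': 192.333, 'view': [[0.616, 0.788, -0.009, -0.326], [-0.654, 0.517, 0.553, 0.325], [0.44, -0.335, 0.833, -1.297], [0.0, 0.0, 0.0, 1.0]]}
side {'fx': 491.854, 'fy': 491.854, 'cx': 257.368, 'cy': 192.889, 'view': [[-0.873, -0.487, 0.006, 0.446], [0.256, -0.448, 0.856, -0.172], [-0.414, 0.75, 0.516, -1.005], [0.0, 0.0, 0.0, 1.0]]}
wrist {'fx': 326.218, 'fy': 326.218, 'cx': 251.745, 'cy': 195.703, 'view': [[-0.381, 0.924, 0.002, 0.673], [-0.885, -0.365, -0.288, 0.036], [-0.266, -0.112, 0.958, -0.39], [0.0, 0.0, 0.0, 1.0]]}
{'time_s': 0.1, 'joints': array([-5.11034248e+01,  2.05871019e+01,  6.38213321e-01, -1.78121338e-02,
       -7.01346831e+01, -1.65054437e+01]), 'qd': array([ 0.09892103, -0.01224061,  0.07476309,  0.0904034 ,  0.03800697,
        0.03596446]), 'joint_torque': array([-1.43230507e-03, -5.84162557e+01,  2.93747842e+01,  7.01533914e+00,
        1.01850060e-02, -6.09446693e-05]), 'tcp_pos': array([ 0.25693127, -0.62374477,  0.24471254]), 'eef_rot': array([ 1.79915114e+02, -7.69008834e-03, -1.57614928e+02]), 'contact_force': array([-0.07075392, -0.2668981 ,  0.202226  ]), 'moment': array([ 0.01058431, -0.03625208, -0.00533973]), 'gripper_force': 0.0, 'gripper_width': 0.0876362878317315}
```

View pics/scene.png

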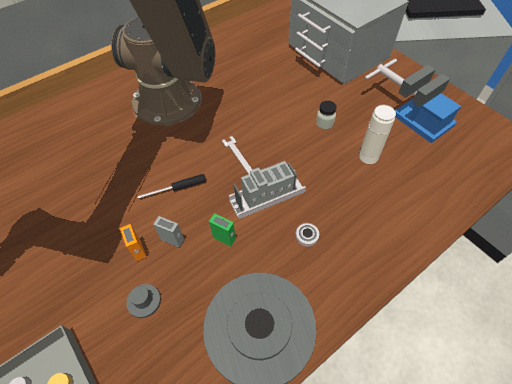

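View pics/side.png

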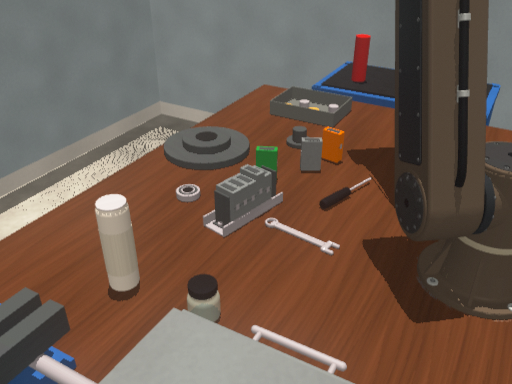

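The scene view shows the rack with its row at about (268,188), the grey loose case at (168,232), the orange look-alike at (132,242) and the green one at (222,230). In the side view the rack is at (245,198) and the loose case at (312,155). I'll enlarge both.

Run:
```python
import cv2,numpy as np
a=cv2.imread("pics/scene.png")[150:260,110:320];b=cv2.imread("pics/side.png")[125:240,190:355]
f=lambda m,s:cv2.resize(m,None,fx=s,fy=s,interpolation=cv2.INTER_CUBIC)
A=f(a,3.8);b2=f(b,5)
cv2.imwrite("pics/a.png",A);cv2.imwrite("pics/b.png",f(b,4.8))
```

```text
(no output)
```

View pics/a.png

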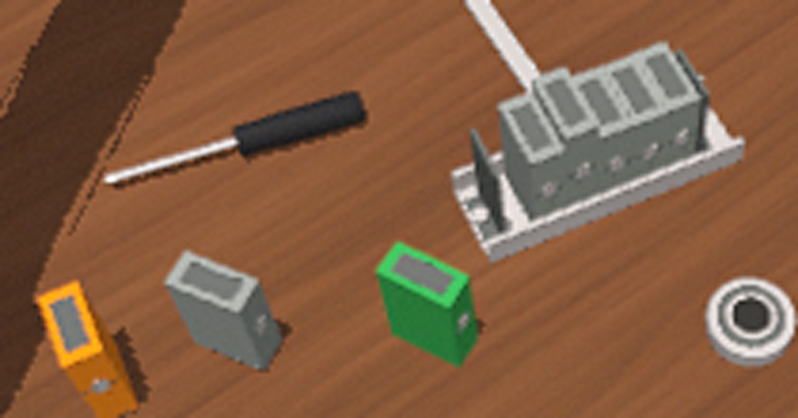

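View pics/b.png

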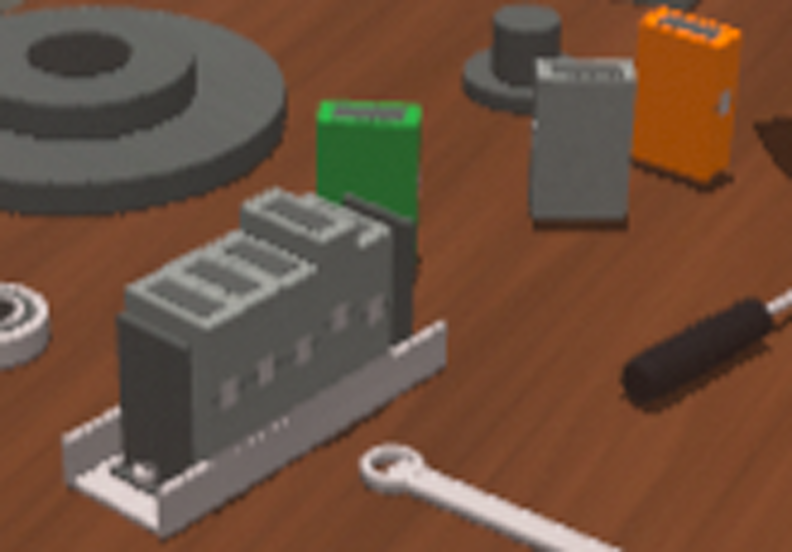

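Scene crop: from the image's right (+y) the row runs ordinary ×3, tall (top centre at 567,103), then one ordinary case (532,127), so the tall case is fourth and only case_r lies on its -y side. Side crop: tall top at (297,214), loose case top at (585,70). Next, triangulate these.

```bash
cat > h.py <<'E'
from plant import r
import cv2,numpy as np
def ray(i,u,v):
    V=np.array(i["view"]);R=V[:3,:3];c=-R.T@V[:3,3]
    d=R.T@np.array([(u-i["cx"])/i["fx"],-(v-i["cy"])/i["fy"],-1.]);return c,d/np.linalg.norm(d)
def onz(i,u,v,z):
    c,d=ray(i,u,v);return c+d*(z-c[2])/d[2]
def proj(i,p):
    q=np.array(i["view"])@np.r_[p,1.];return i["cx"]+i["fx"]*q[0]/-q[2],i["cy"]-i["fy"]*q[1]/-q[2]
def cross(rs):
    A=sum(np.eye(3)-np.outer(d,d) for c,d in rs);b=sum((np.eye(3)-np.outer(d,d))@c for c,d in rs)
    p=np.linalg.solve(A,b);return p,max(np.linalg.norm(np.cross(p-c,d)) for c,d in rs)
E
python3 - <<'E'
from h import *
S=r.camera_info("scene");D=r.camera_info("side")
s=lambda x,y:(110+x/3.8,150+y/3.8)
d=lambda x,y:(190+x/4.8,125+y/4.8)
for n,a,b in[("new",(213,279),(585,70)),("tall",(567,103),(297,214)),("l",(668,73),(175,302)),("r",(531,127),(350,235)),("green",(424,273),(368,112))]:
    p,e=cross([ray(S,*s(*a)),ray(D,*d(*b))]);print(n,p.round(4),e.round(4))
for n,q,z in[("rack bot corner near",(491,260),0),("rack +y",(743,158),0)]:print(n,onz(S,*s(*q),z).round(4))
for c in[(183,250),(258,278),(243,303),(167,282)]:print("new",onz(S,*s(*c),.092).round(4))
for c in[(533,83),(567,68),(600,122),(567,137)]:print("tall",onz(S,*s(*c),.11).round(4))
for c in [(480,130),(505,160)]: print("plate",onz(S,*s(*c),.084).round(4))
E
```

```text
new [ 0.4852 -0.2601  0.0902] 0.001
tall [0.5269 0.0014 0.1079] 0.0015
l [0.545  0.0819 0.0939] 0.0009
r [ 0.5132 -0.0234  0.0871] 0.0041
green [ 0.5673 -0.1491  0.0905] 0.0013
rack bot corner near [ 0.5435 -0.0817  0.    ]
rack +y [0.591  0.1234 0.    ]
new [ 0.4559 -0.2644  0.092 ]
new [ 0.505  -0.2363  0.092 ]
new [ 0.5148 -0.2535  0.092 ]
new [ 0.4707 -0.2846  0.092 ]
tall [ 0.5011 -0.0068  0.11  ]
tall [0.5055 0.0199 0.11  ]
tall [0.5562 0.0091 0.11  ]
tall [ 0.552  -0.0164  0.11  ]
plate [ 0.4949 -0.0501  0.084 ]
plate [ 0.5263 -0.0514  0.084 ]
```

Tall is fourth. The rack is yawed about -13° and the loose case about +30°. I'll move over the loose case while turning the tool to the rack's direction.

Call:
jog_arm([
  [[1, 2.9, 4.4, 0, 0.12], [1, 2.9, 4.4, 0, 0.12], [1, 2.9, 4.4, 0, 0.12], [1, 2.9, 4.4, 0, 0.12], [1, 2.9, 4.4, 0, 0.12], [1, 2.9, 4.4, 0, 0.12], [1, 2.9, 4.4, 0, 0.12], [1, 2.9, 4.4, 0, 0.11]],
], force=8)

```text
time_s: 1.1
tcp_pos: [0.4897, -0.2704, 0.2454]
eef_rot: [180.0, 0.0, -103.0]
contact_force: [0.6, -0.5, 0.7]
gripper_width: 0.0876
gripper_force: 0.0
```

Call:
jog_arm([
  [[1, 0, 0, 0, 0]],
])

```text
time_s: 1.23
tcp_pos: [0.4906, -0.2694, 0.2452]
eef_rot: [180.0, 0.0, -102.9]
contact_force: [-1.2, 0.4, 0.8]
gripper_width: 0.0874
gripper_force: 0.0
```

Run:
```python
from h import *
import pickle
i=r.camera_info("wrist");a=r.capture("wrist");cv2.imwrite("pics/w1.png",a);pickle.dump(i,open("w1.pkl","wb"))
s=r.get_state();print(s["time_s"],s["tcp_pos"],s["eef_rot"])
```

```text
1.275 [ 0.48975502 -0.27059625  0.24521417] [ 1.79963579e+02  7.71762279e-03 -1.03021069e+02]
```

Call:
jog_arm([
  [[1, 0.8, 4.8, 0, 0], [1, 0.8, 4.8, 0, 0], [1, 0.8, 4.8, 0, 0], [1, 0.8, 4.8, 0, 0], [1, 0.5, 4.8, 0, 0], [1, 0, 0, 0, 0], [1, 0, 0, 0, 0]],
])

```text
time_s: 2.15
tcp_pos: [0.5258, -0.0328, 0.2454]
eef_rot: [180.0, -0.0, -103.2]
contact_force: [0.7, -0.4, 1.1]
gripper_width: 0.0875
gripper_force: 0.0
```

Run:
```python
from h import *
import pickle
i=r.camera_info("wrist");a=r.capture("wrist");cv2.imwrite("pics/w2.png",a);pickle.dump(i,open("w2.pkl","wb"))
s=r.get_state();print(s["time_s"],s["tcp_pos"],s["eef_rot"])
m=np.vstack([cv2.imread("pics/w1.png")[100:384],a]);m=np.hstack([cv2.imread("pics/w1.png"),a]);cv2.imwrite("pics/w12.png",cv2.resize(m,(800,300)))
cv2.imwrite("pics/w2b.png",cv2.resize(a,(800,600),interpolation=cv2.INTER_CUBIC))
cv2.imwrite("pics/w1b.png",cv2.resize(cv2.imread("pics/w1.png"),(800,600),interpolation=cv2.INTER_CUBIC))
```

```text
2.2 [ 0.52579813 -0.03317232  0.24541304] [ 1.79976962e+02 -1.67595913e-02 -1.03252542e+02]
```

View pics/w1b.png

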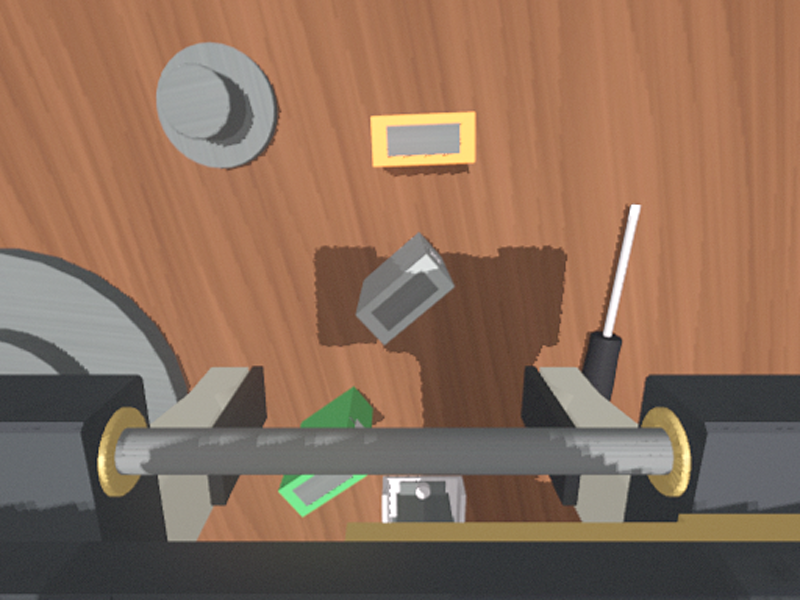

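View pics/w2b.png

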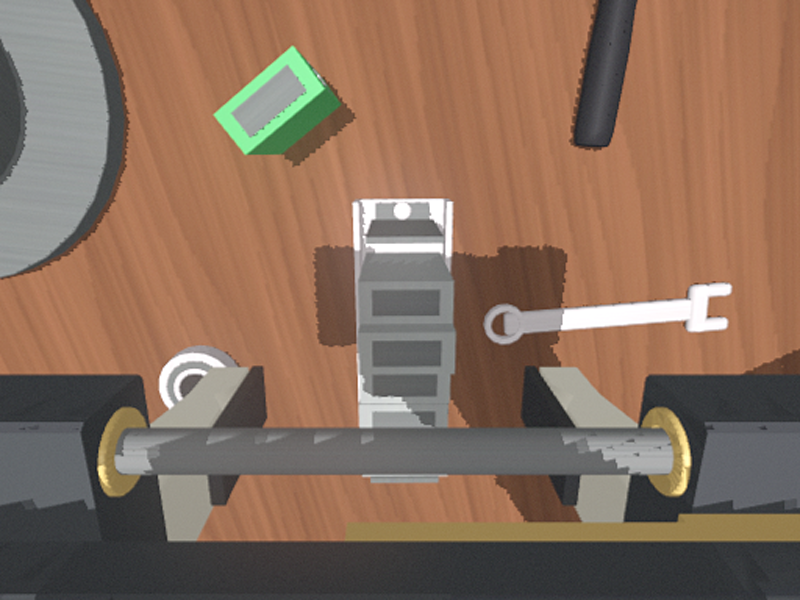

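w1: the loose case's top rim has corners at about (357,313), (423,258), (454,287) and (383,344); orange is at (423,140) and green at (325,485). w2: the rack runs vertically, case_r's top starts at row 281 and the tall top starts at row 330, columns 358–455; -y is up. Next, convert these and check with the edge profile.

Run:
```python
from h import *
import pickle
w1=pickle.load(open("w1.pkl","rb"));w2=pickle.load(open("w2.pkl","rb"));k=512/800
S=r.camera_info("scene")
c=np.array([onz(w1,u*k,v*k,.092)[:2] for u,v in[(357,313),(423,258),(454,287),(383,344)]]);print(c.round(4))
print("new centre",c.mean(0).round(4),"sides",np.linalg.norm(np.diff(c,axis=0),axis=1).round(4),"ang",np.degrees(np.arctan2(*(c[0]+c[3]-c[1]-c[2])[::-1])))
o=[onz(w1,u*k,v*k,.092)[:2].round(3).tolist() for u,v in[(372,167),(476,163)]];print("orange",o)
# height of new case: w1 centre ray x scene ray
s=(110+213/3.8,150+279/3.8);print("new 3d",cross([ray(w1,404*k,300.5*k),ray(S,*s)]))
print("tall 3d",cross([ray(w2,406*k,351*k),ray(S,110+567/3.8,150+103/3.8)]))
g=cv2.cvtColor(cv2.imread("pics/w2.png"),cv2.COLOR_BGR2GRAY).astype(int)
for u in(234,260,286):print(u,[(v,int(g[v,u-1:u+2].mean())) for v in range(140,262)][::1] if u==234 else "")
for n,u,v,z in[("r",360,283,.096),("r",453,281,.096),("tall",358,330,.11),("tall",454,329,.11),("tall far",358,372,.11),("rackL",353,200,.026),("rackR",452,200,.026),("plateL",372,221,.084),("plateR",437,221,.084)]:print(n,onz(w2,u*k,v*k,z).round(4))
for z in(.092,.096,.11):print(z)
```

```text
[[ 0.5144 -0.2593]
 [ 0.469  -0.2832]
 [ 0.4547 -0.2621]
 [ 0.5038 -0.2365]]
new centre [ 0.4855 -0.2603] sides [0.0514 0.0254 0.0553] ang 27.720670876025725
orange [[0.486, -0.339], [0.43, -0.329]]
new 3d (array([ 0.485403  , -0.25958989,  0.08875737]), np.float64(8.24173918541175e-05))
tall 3d (array([0.52570052, 0.00367017, 0.10330048]), np.float64(0.00043971864443561064))
234 [(140, 255), (141, 255), (142, 255), (143, 235), (144, 255), (145, 254), (146, 244), (147, 231), (148, 218), (149, 173), (150, 128), (151, 173), (152, 190), (153, 190), (154, 189), (155, 191), (156, 230), (157, 227), (158, 192), (159, 176), (160, 178), (161, 165), (162, 145), (163, 140), (164, 134), (165, 130), (166, 128), (167, 124), (168, 125), (169, 124), (170, 125), (171, 125), (172, 122), (173, 123), (174, 122), (175, 123), (176, 124), (177, 124), (178, 122), (179, 120), (180, 133), (181, 138), (182, 140), (183, 141), (184, 140), (185, 139), (186, 138), (187, 138), (188, 139), (189, 139), (190, 138), (191, 138), (192, 138), (193, 138), (194, 138), (195, 137), (196, 137), (197, 136), (198, 138), (199, 13
[... 354 characters left out ...]
29, 136), (230, 137), (231, 136), (232, 137), (233, 135), (234, 136), (235, 136), (236, 138), (237, 136), (238, 135), (239, 137), (240, 135), (241, 132), (242, 141), (243, 144), (244, 144), (245, 136), (246, 135), (247, 134), (248, 134), (249, 132), (250, 139), (251, 193), (252, 215), (253, 215), (254, 213), (255, 214), (256, 214), (257, 216), (258, 183), (259, 209), (260, 215), (261, 215)]
260 
286 
r [ 0.5428 -0.0413  0.096 ]
r [ 0.49   -0.0302  0.096 ]
tall [ 0.5489 -0.0182  0.11  ]
tall [ 0.4957 -0.0063  0.11  ]
tall far [0.5554 0.007  0.11  ]
rackL [ 0.5415 -0.0833  0.026 ]
rackR [ 0.4751 -0.0678  0.026 ]
plateL [ 0.5282 -0.0731  0.084 ]
plateR [ 0.4913 -0.0645  0.084 ]
0.092
0.096
0.11
```

Tall centre ≈ (0.525, 0.000); rack yaw ≈ -13°, which the tool already has. Move over and descend to TCP z = 0.070, then close softly.

Call:
jog_arm([
  [[1, -0.1, 3.3, 0, 0], [1, 0, 0, -4, 0], [1, 0, 0, -4, 0], [1, 0, 0, -4, 0], [1, 0, 0, -3, 0], [1, 0, 0, -1.5, 0], [1, 0, 0, -1, 0], [1, 0, 0, 0, 0]],
], force=8)

```text
time_s: 3.2
tcp_pos: [0.5252, 0.0006, 0.0706]
eef_rot: [180.0, -0.0, -103.2]
contact_force: [-0.6, -0.6, 0.5]
gripper_width: 0.0878
gripper_force: 0.0
```

Call:
jog_arm([
  [[0.3, 0, 0, 0, 0], [0.3, 0, 0, 0, 0], [0, 0, 0, 0, 0], [0, 0, 0, 0, 0], [0, 0, 0, 0, 0], [0, 0, 0, 0, 0]],
], force=8)

```text
time_s: 3.95
tcp_pos: [0.5253, 0.001, 0.0709]
eef_rot: [-180.0, 0.0, -103.2]
contact_force: [-2.4, 1.7, 6.0]
gripper_width: 0.0561
gripper_force: 8.0
```

Call:
jog_arm([
  [[0, 0.02, 0.1, 0, 0], [0, 0.03, 0.1, 0, 0], [0, 0.02, 0.1, 0, 0], [0, 0.02, 0.1, 0, 0], [0, 0, 0, 0, 0]],
])

```text
time_s: 4.58
tcp_pos: [0.5261, 0.0046, 0.0709]
eef_rot: [-180.0, -0.0, -103.2]
contact_force: [-0.3, -2.6, 6.1]
gripper_width: 0.0556
gripper_force: 8.0
```

Call:
jog_arm([
  [[0, 0.03, 0.12, 0, 0], [0, 0.03, 0.12, 0, 0], [0, 0.03, 0.12, 0, 0], [0, 0, 0, 0, 0]],
])

```text
time_s: 5.08
tcp_pos: [0.5271, 0.0082, 0.0709]
eef_rot: [-180.0, -0.0, -103.2]
contact_force: [-0.6, -1.4, 6.0]
gripper_width: 0.0561
gripper_force: 8.0
```

Call:
jog_arm([
  [[0, 0.03, 0.12, 0, 0], [0, 0.03, 0.12, 0, 0], [0, 0.03, 0.12, 0, 0], [0, 0, 0, 0, 0]],
])

```text
time_s: 5.58
tcp_pos: [0.5274, 0.011, 0.0704]
eef_rot: [180.0, -0.1, -103.2]
contact_force: [1.2, -7.3, 2.0]
gripper_width: 0.0561
gripper_force: 8.0
```

Call:
jog_arm([
  [[0, 0.03, 0.12, 0, 0], [0, 0.03, 0.12, 0, 0], [0, 0.03, 0.12, 0, 0], [0, 0, 0, 0, 0]],
])

```text
time_s: 6.08
tcp_pos: [0.5274, 0.013, 0.0702]
eef_rot: [179.9, -0.2, -103.2]
contact_force: [0.9, -14.8, 4.2]
gripper_width: 0.0555
gripper_force: 11.9
```

Force rose to about 15 N: the +y half is against its plate. Relax, open, move to case_r.

Call:
jog_arm([
  [[0, -0.03, -0.12, 0, 0], [0, -0.02, -0.1, 0, 0], [0, 0, 0, 0, 0], [1, 0, 0, 0, 0], [1, 0, 0, 0, 0], [1, 0, 0, 0, 0], [1, 0, 0, 0, 0]],
])

```text
time_s: 6.95
tcp_pos: [0.5288, 0.0141, 0.0707]
eef_rot: [-179.9, 0.0, -103.2]
contact_force: [0.5, -0.0, -0.3]
gripper_width: 0.0863
gripper_force: 0.0
```

Call:
jog_arm([
  [[1, -0.3, -1.2, 0, 0], [1, -0.3, -1.3, 0, 0], [1, -0.35, -1.3, 0, 0], [1, 0, 0, 0, 0], [0.3, 0, 0, 0, 0], [0.3, 0, 0, 0, 0], [0, 0, 0, 0, 0], [0, 0, 0, 0, 0]],
], force=8)

```text
time_s: 7.95
tcp_pos: [0.5188, -0.0243, 0.0705]
eef_rot: [-180.0, 0.0, -103.2]
contact_force: [0.4, -0.3, 0.6]
gripper_width: 0.056
gripper_force: 8.0
```

Call:
jog_arm([
  [[0, 0, 0, 0, 0], [0, 0, 0, 0, 0]],
])

```text
time_s: 8.2
tcp_pos: [0.5187, -0.0244, 0.0705]
eef_rot: [-180.0, 0.0, -103.2]
contact_force: [-0.2, 0.2, -1.0]
gripper_width: 0.0558
gripper_force: 8.0
```

Call:
jog_arm([
  [[0, -0.03, -0.12, 0, 0], [0, -0.03, -0.12, 0, 0], [0, -0.03, -0.12, 0, 0], [0, 0, 0, 0, 0]],
])

```text
time_s: 8.7
tcp_pos: [0.5178, -0.0282, 0.0705]
eef_rot: [-180.0, -0.0, -103.2]
contact_force: [1.2, -0.5, -1.3]
gripper_width: 0.0561
gripper_force: 8.0
```

Call:
jog_arm([
  [[0, -0.03, -0.12, 0, 0], [0, -0.03, -0.12, 0, 0], [0, -0.03, -0.12, 0, 0], [0, 0, 0, 0, 0]],
])

```text
time_s: 9.2
tcp_pos: [0.517, -0.0318, 0.0706]
eef_rot: [-180.0, 0.0, -103.2]
contact_force: [2.0, -1.4, -1.8]
gripper_width: 0.056
gripper_force: 8.0
```

Call:
jog_arm([
  [[0, -0.03, -0.12, 0, 0], [0, -0.03, -0.12, 0, 0], [0, -0.03, -0.12, 0, 0], [0, 0, 0, 0, 0]],
])

```text
time_s: 9.7
tcp_pos: [0.5162, -0.0354, 0.0706]
eef_rot: [-180.0, 0.0, -103.2]
contact_force: [3.1, -1.0, -0.7]
gripper_width: 0.0561
gripper_force: 8.0
```

Call:
jog_arm([
  [[0, -0.03, -0.12, 0, 0], [0, -0.03, -0.12, 0, 0], [0, 0, 0, 0, 0]],
])

```text
time_s: 10.07
tcp_pos: [0.5156, -0.0378, 0.0707]
eef_rot: [-180.0, 0.0, -103.2]
contact_force: [2.5, -0.8, -0.6]
gripper_width: 0.056
gripper_force: 8.0
```

Call:
jog_arm([
  [[0, -0.03, -0.12, 0, 0], [0, -0.03, -0.12, 0, 0], [0, 0, 0, 0, 0]],
])

```text
time_s: 10.45
tcp_pos: [0.5151, -0.0402, 0.0707]
eef_rot: [-180.0, 0.0, -103.2]
contact_force: [4.6, -1.0, -0.8]
gripper_width: 0.0558
gripper_force: 8.0
```

Call:
jog_arm([
  [[0, -0.03, -0.12, 0, 0], [0, 0, 0, 0, 0]],
])

```text
time_s: 10.7
tcp_pos: [0.5148, -0.0413, 0.0707]
eef_rot: [-180.0, 0.0, -103.2]
contact_force: [5.3, -0.7, -0.9]
gripper_width: 0.0562
gripper_force: 8.0
```

Call:
jog_arm([
  [[0, 0.04, -0.12, 0, 0], [0, -0.02, -0.1, 0, 0], [0, 0, 0, 0, 0]],
])

```text
time_s: 11.08
tcp_pos: [0.5143, -0.0437, 0.0705]
eef_rot: [180.0, -0.0, -103.2]
contact_force: [1.8, -0.2, 2.2]
gripper_width: 0.056
gripper_force: 8.0
```

Call:
jog_arm([
  [[0, -0.02, -0.1, 0, 0], [0, -0.02, -0.1, 0, 0], [0, 0, 0, 0, 0]],
])

```text
time_s: 11.45
tcp_pos: [0.5141, -0.045, 0.0705]
eef_rot: [180.0, 0.0, -103.2]
contact_force: [-0.4, 4.8, 2.5]
gripper_width: 0.0563
gripper_force: 8.0
```

Call:
jog_arm([
  [[0, -0.02, -0.1, 0, 0], [0, -0.02, -0.1, 0, 0], [0, 0, 0, 0, 0]],
])

```text
time_s: 11.82
tcp_pos: [0.5137, -0.0466, 0.0703]
eef_rot: [180.0, 0.1, -103.2]
contact_force: [0.9, 7.2, 1.7]
gripper_width: 0.0561
gripper_force: 8.0
```

Firm contact at about 7 N. Relax, open, rise and look.

Call:
jog_arm([
  [[0, 0.02, 0.15, 0, 0], [1, 0, 0, 0, 0], [1, 0, 0, 0, 0], [1, 0, 0, 0, 0], [1, 0, 0, 4, 0], [1, 0, 0, 5, 0], [1, 0, 0, 5, 0], [1, 0, 0, 3.5, 0]],
])

```text
time_s: 12.82
tcp_pos: [0.5143, -0.0461, 0.248]
eef_rot: [-179.9, 0.0, -103.2]
contact_force: [-0.4, 0.5, -0.4]
gripper_width: 0.0876
gripper_force: 0.0
```

Call:
jog_arm([
  [[1, 0, 0, 0, 0], [1, 0, 0, 0, 0]],
])

```text
time_s: 13.08
tcp_pos: [0.5135, -0.046, 0.245]
eef_rot: [180.0, 0.0, -103.2]
contact_force: [-0.2, 0.2, -0.2]
gripper_width: 0.088
gripper_force: 0.0
```

Run:
```python
from h import *
import pickle
i=r.camera_info("wrist");a=r.capture("wrist");cv2.imwrite("pics/w3.png",a);pickle.dump(i,open("w3.pkl","wb"))
b=r.capture("scene")[165:220,220:315];cv2.imwrite("pics/s3.png",b)
A=cv2.resize(a[120:270,190:330],None,fx=3,fy=3,interpolation=cv2.INTER_CUBIC)
B=cv2.resize(b,(380,220),interpolation=cv2.INTER_CUBIC)
m=np.zeros((450,800,3),np.uint8);m[:,:420]=A;m[:220,420:]=B;cv2.imwrite("pics/m3.png",m)
s=r.get_state();print(s["time_s"],s["tcp_pos"],s["eef_rot"])
g=cv2.cvtColor(a,cv2.COLOR_BGR2GRAY).astype(int)
```

```text
13.175 [ 0.51337845 -0.04612664  0.24438795] [ 1.79884601e+02 -4.60363226e-02 -1.03189226e+02]
```

View pics/m3.png

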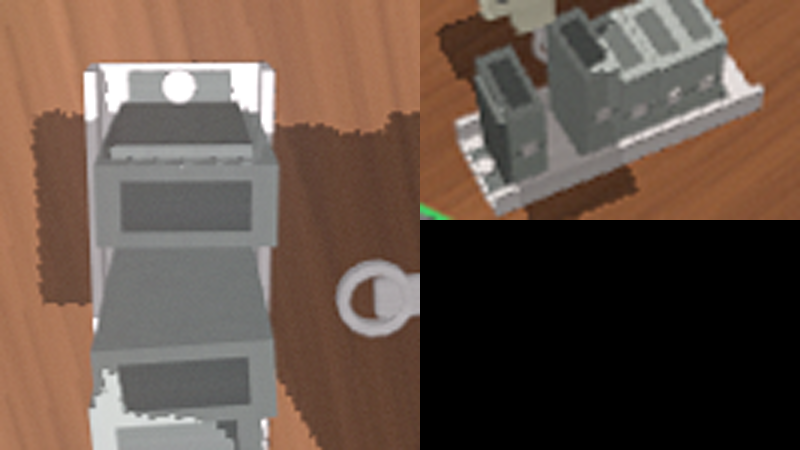

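The crop shows the gap open: r's top spans rows 163–246 (columns 98–277), the tall top's near edge is at row 351 left to 344 right, and r stands close to its plate. Measure the gap.

Run:
```python
from h import *
import pickle
i=pickle.load(open("w3.pkl","rb"));S=r.camera_info("scene")
th=np.radians(-13.1);ex=np.array([np.cos(th),np.sin(th)]);ey=np.array([-np.sin(th),np.cos(th)])
def show(n,X,Y,z):
    p=onz(i,190+X/3-.33,120+Y/3-.33,z)[:2];print(n,p.round(4),"t",(p@ex).round(4),"s",(p@ey).round(4))
for a in[("r -y L",98,164,.096),("r -y R",277,162,.096),("r +y L",98,247,.096),("r +y R",275,246,.096),("tall L",93,351,.11),("tall R",277,345,.11),("tall far L",93,417,.11),("tall far R",275,416,.11),("rack",85,64,.026),("rack",273,64,.026)]:show(*a)
g=cv2.cvtColor(cv2.imread("pics/w3.png"),cv2.COLOR_BGR2GRAY).astype(int)
for u in(226,250,278):print(u,g[170:262,u-1:u+2].mean(1).astype(int).tolist())
```

```text
r -y L [ 0.536  -0.0623] t 0.5361 s 0.0608
r -y R [ 0.4835 -0.0507] t 0.4824 s 0.0602
r +y L [ 0.5426 -0.037 ] t 0.5369 s 0.0869
r +y R [ 0.4895 -0.0249] t 0.4824 s 0.0867
tall L [ 0.5501 -0.0094] t 0.538 s 0.1155
tall R [0.4955 0.0013] t 0.4823 s 0.1136
tall far L [0.5558 0.012 ] t 0.5386 s 0.1376
tall far R [0.5009 0.0245] t 0.4823 s 0.1374
rack [ 0.5411 -0.085 ] t 0.5462 s 0.0399
rack [ 0.4747 -0.0695] t 0.4781 s 0.0399
226 [125, 118, 116, 119, 117, 132, 139, 137, 137, 137, 136, 136, 137, 136, 138, 137, 137, 136, 136, 135, 135, 136, 136, 137, 137, 135, 136, 135, 135, 135, 135, 135, 147, 159, 157, 153, 148, 145, 138, 135, 131, 128, 121, 119, 118, 117, 117, 115, 116, 116, 115, 115, 114, 117, 116, 117, 118, 117, 117, 117, 116, 116, 116, 117, 116, 117, 118, 134, 136, 135, 136, 135, 133, 163, 164, 213, 215, 213, 213, 211, 206, 214, 215, 215, 215, 215, 215, 215, 215, 215, 214, 215]
250 [164, 163, 145, 124, 122, 148, 141, 138, 138, 140, 118, 100, 98, 99, 98, 100, 100, 99, 100, 100, 99, 98, 96, 98, 94, 93, 92, 124, 136, 137, 136, 137, 127, 118, 116, 116, 115, 116, 118, 117, 119, 118, 116, 116, 114, 116, 116, 117, 116, 116, 117, 117, 117, 116, 115, 117, 115, 115, 115, 115, 114, 116, 115, 116, 114, 130, 136, 136, 137, 138, 113, 96, 96, 94, 95, 96, 95, 95, 97, 96, 95, 96, 95, 94, 94, 92, 122, 135, 133, 158, 213, 171]
278 [119, 117, 119, 119, 121, 137, 139, 138, 137, 138, 138, 137, 137, 138, 138, 137, 138, 138, 137, 138, 137, 137, 137, 137, 137, 137, 137, 137, 137, 138, 138, 135, 161, 170, 170, 168, 168, 168, 167, 167, 166, 166, 165, 164, 165, 154, 149, 148, 144, 140, 132, 129, 124, 119, 115, 113, 113, 114, 116, 116, 118, 116, 115, 128, 137, 136, 136, 136, 135, 136, 136, 136, 136, 136, 137, 136, 135, 136, 136, 137, 135, 136, 136, 137, 136, 135, 136, 135, 134, 155, 211, 208]
```

The gap is about 27.8 mm, but the tall case stands about 2° askew. I'll re-grip it to square it and nudge it softly against its half again.

Call:
jog_arm([
  [[1, 0.65, 2.7, 0, 0], [1, 0.65, 2.7, 0, 0], [1, 0, 0, -5, 0], [1, 0, 0, -5, 0], [1, 0, 0, -4, 0], [1, 0, 0, -2, 0], [1, 0, 0, -1.4, 0], [1, 0, 0, 0, 0]],
], force=12)

```text
time_s: 14.18
tcp_pos: [0.5264, 0.0077, 0.0704]
eef_rot: [179.9, -0.1, -103.2]
contact_force: [-0.2, -0.4, 0.0]
gripper_width: 0.0875
gripper_force: 0.0
```

Call:
jog_arm([
  [[0.3, 0, 0, 0, 0], [0.3, 0, 0, 0, 0], [0, 0, 0, 0, 0], [0, 0, 0, 0, 0], [0, 0, 0, 0, 0], [0, 0, 0, 0, 0]],
], force=12)

```text
time_s: 14.92
tcp_pos: [0.5273, 0.0081, 0.0721]
eef_rot: [-180.0, 0.0, -103.2]
contact_force: [-1.4, 0.0, 6.0]
gripper_width: 0.0568
gripper_force: 11.7
```

Call:
jog_arm([
  [[0, 0.02, 0.1, 0, 0], [0, 0.02, 0.1, 0, 0], [0, 0, 0, 0, 0]],
])

```text
time_s: 15.3
tcp_pos: [0.5275, 0.0096, 0.0719]
eef_rot: [-180.0, -0.0, -103.2]
contact_force: [-1.5, -2.3, 4.6]
gripper_width: 0.0564
gripper_force: 11.8
```

Call:
jog_arm([
  [[0, 0.02, 0.1, 0, 0], [0, 0.02, 0.1, 0, 0], [0, 0, 0, 0, 0]],
])

```text
time_s: 15.68
tcp_pos: [0.5275, 0.0112, 0.0718]
eef_rot: [180.0, -0.1, -103.2]
contact_force: [-1.9, -3.1, 5.8]
gripper_width: 0.0562
gripper_force: 11.9
```

Call:
jog_arm([
  [[0, 0.02, 0.1, 0, 0], [0, 0.02, 0.1, 0, 0], [0, 0, 0, 0, 0]],
])

```text
time_s: 16.05
tcp_pos: [0.5274, 0.0124, 0.0717]
eef_rot: [179.9, -0.1, -103.2]
contact_force: [-1.9, -8.6, 4.8]
gripper_width: 0.0562
gripper_force: 12.0
```

Call:
jog_arm([
  [[0, 0, -0.1, 0, 0], [0, 0, 0, 0, 0], [1, 0, 0, 0, 0], [1, 0, 0, 0, 0], [1, 0, 0, 0, 0], [1, 0, 0, 0, 0], [1, 0, 0, 4, 0], [1, 0, 0, 5, 0]],
])

```text
time_s: 17.05
tcp_pos: [0.5276, 0.0129, 0.1616]
eef_rot: [179.9, -0.1, -103.2]
contact_force: [0.7, 0.9, -0.0]
gripper_width: 0.0876
gripper_force: 0.0
```

Call:
jog_arm([
  [[1, -0.7, -2.7, 5, 0], [1, -0.7, -2.7, 3.5, 0], [1, 0, 0, 0, 0], [1, 0, 0, 0, 0]],
])

```text
time_s: 17.55
tcp_pos: [0.514, -0.041, 0.2463]
eef_rot: [180.0, 0.0, -103.2]
contact_force: [-0.2, -0.3, -0.6]
gripper_width: 0.0878
gripper_force: 0.0
```

Run:
```python
from h import *
import pickle
i=r.camera_info("wrist");a=r.capture("wrist");cv2.imwrite("pics/w4.png",a);pickle.dump(i,open("w4.pkl","wb"))
print(r.get_state()["tcp_pos"],r.get_state()["eef_rot"])
g=cv2.cvtColor(a,cv2.COLOR_BGR2GRAY).astype(int)
for u in(226,250,278):print(u,g[165:265,u-1:u+2].mean(1).astype(int).tolist())
```

```text
[ 0.51388556 -0.04079712  0.24574776] [ 1.79934216e+02 -1.07977965e-02 -1.03182943e+02]
226 [137, 131, 118, 111, 178, 188, 186, 186, 178, 163, 141, 135, 136, 137, 135, 134, 156, 159, 160, 141, 135, 134, 135, 135, 134, 136, 136, 135, 136, 135, 134, 139, 161, 160, 156, 153, 149, 144, 140, 134, 131, 124, 120, 117, 115, 115, 115, 113, 116, 116, 115, 114, 116, 115, 118, 117, 117, 117, 116, 115, 114, 115, 117, 116, 117, 116, 129, 135, 135, 135, 137, 135, 136, 137, 136, 136, 136, 132, 208, 216, 210, 189, 209, 216, 216, 213, 212, 214, 215, 214, 215, 216, 201, 197, 200, 202, 204, 204, 205, 207]
250 [161, 163, 131, 119, 192, 216, 217, 217, 222, 153, 97, 96, 97, 96, 97, 97, 97, 98, 99, 97, 98, 97, 95, 96, 93, 93, 110, 134, 135, 135, 135, 131, 118, 117, 116, 116, 115, 116, 117, 115, 116, 118, 116, 116, 115, 114, 116, 116, 116, 117, 115, 117, 115, 117, 117, 116, 115, 115, 115, 116, 116, 115, 115, 116, 114, 131, 135, 136, 136, 138, 110, 94, 94, 96, 95, 96, 95, 97, 99, 97, 96, 96, 95, 94, 94, 94, 122, 137, 137, 136, 135, 152, 154, 157, 155, 155, 159, 157, 155, 156]
278 [128, 127, 126, 119, 215, 223, 225, 164, 133, 137, 137, 137, 137, 137, 136, 136, 137, 136, 137, 137, 137, 136, 136, 137, 137, 137, 137, 136, 137, 138, 136, 145, 160, 162, 163, 161, 159, 159, 159, 158, 159, 158, 157, 157, 156, 156, 155, 148, 147, 144, 139, 136, 130, 123, 117, 111, 107, 108, 110, 112, 116, 115, 116, 118, 134, 138, 136, 136, 135, 136, 136, 136, 135, 136, 137, 135, 136, 135, 137, 135, 135, 137, 135, 135, 136, 135, 136, 137, 135, 142, 158, 194, 190, 202, 183, 153, 146, 187, 185, 181]
```

Run:
```python
from h import *
import pickle
i=pickle.load(open("w4.pkl","rb"))
th=np.radians(-13.1);ex=np.array([np.cos(th),np.sin(th)]);ey=np.array([-np.sin(th),np.cos(th)])
for n,u,v,z in[("r-",226,168.3,.096),("r-",278,168.3,.096),("r+",226,195.6,.096),("r+",250,195.6,.096),("r+",278,195.5,.096),("t",226,230.6,.11),("t",250,229.6,.11),("t",278,228.7,.11)]:
    p=onz(i,u,v,z)[:2];print(n,(p@ex).round(4),(p@ey).round(4))
```

```text
r- 0.5322 0.0606
r- 0.4855 0.0607
r+ 0.5329 0.0863
r+ 0.5107 0.0863
r+ 0.4849 0.0863
t 0.5325 0.1152
t 0.5107 0.1143
t 0.4854 0.1134
```

The gap is about 28 mm (27.0–29.3), which is enough with the rounded edges. Insertion point ≈ (0.521, -0.018). Now fetch the loose case at (0.4846, -0.2608), angle 27.6°.

Call:
jog_arm([
  [[1, -0.59, -4.4, 0, 0.142], [1, -0.59, -4.4, 0, 0.142], [1, -0.59, -4.4, 0, 0.142], [1, -0.59, -4.4, 0, 0.143], [1, -0.58, -4.4, 0, 0.143], [1, 0, 0, 0, 0]],
], force=15)

```text
time_s: 18.35
tcp_pos: [0.4841, -0.2627, 0.2447]
eef_rot: [179.8, 0.1, -62.4]
contact_force: [0.5, 1.0, -1.0]
gripper_width: 0.0874
gripper_force: 0.0
```

Call:
jog_arm([
  [[1, 0, 0, -4, 0], [1, 0, 0, -4, 0], [1, 0, 0, -4, 0], [1, 0, 0, -3, 0], [1, 0, 0, -2, 0], [1, 0, 0, -0.6, 0], [1, 0, 0, 0, 0]],
])

```text
time_s: 19.23
tcp_pos: [0.485, -0.2605, 0.0702]
eef_rot: [179.9, 0.0, -62.4]
contact_force: [0.2, 0.3, 0.9]
gripper_width: 0.0876
gripper_force: 0.0
```

Call:
jog_arm([
  [[0.3, 0, 0, 0, 0], [0.3, 0, 0, 0, 0], [0, 0, 0, 0, 0], [0, 0, 0, 0, 0], [0, 0, 0, 0, 0], [0, 0, 0, 0, 0]],
], force=15)

```text
time_s: 19.98
tcp_pos: [0.4851, -0.2611, 0.0709]
eef_rot: [-180.0, -0.0, -62.4]
contact_force: [-0.6, 0.6, 4.8]
gripper_width: 0.0561
gripper_force: 15.0
```

Call:
jog_arm([
  [[0, 0, 0, 2, 0], [0, 0, 0, 4, 0], [0, 0, 0, 4, 0], [0, 0, 0, 4, 0], [0, 0, 0, 1, 0], [0, 0, 0, 0, 0]],
])

```text
time_s: 20.72
tcp_pos: [0.4848, -0.2608, 0.2205]
eef_rot: [-180.0, 0.0, -62.4]
contact_force: [-1.4, 0.5, -2.2]
gripper_width: 0.0561
gripper_force: 15.0
```

Call:
jog_arm([
  [[0, 0.6, 4.04, 0, -0.119], [0, 0.6, 4.04, 0, -0.119], [0, 0.6, 4.04, 0, -0.118], [0, 0.6, 4.04, 0, -0.118], [0, 0.6, 4.04, 0, -0.118], [0, 0.6, 4.04, 0, -0.118], [0, 0, 0, 0, 0], [0, 0, 0, 0, 0]],
])

```text
time_s: 21.72
tcp_pos: [0.5201, -0.0187, 0.2191]
eef_rot: [179.9, -0.1, -103.0]
contact_force: [0.4, -0.4, -0.5]
gripper_width: 0.0563
gripper_force: 15.0
```

Call:
jog_arm([
  [[0, 0, 0, -2.5, 0], [0, 0, 0, 0, 0]],
])

```text
time_s: 21.98
tcp_pos: [0.5192, -0.0198, 0.1935]
eef_rot: [179.8, -0.1, -103.1]
contact_force: [-0.4, 1.2, -0.6]
gripper_width: 0.0561
gripper_force: 15.0
```

Run:
```python
from h import *
import pickle
i=r.camera_info("wrist");a=r.capture("wrist");cv2.imwrite("pics/w5.png",a);pickle.dump(i,open("w5.pkl","wb"))
b=r.capture("scene")[130:225,205:325];c=r.capture("side")[130:235,190:310]
m=np.zeros((600,800,3),np.uint8)
m[:300,:400]=cv2.resize(a,(400,300));B=cv2.resize(b,(400,316));m[:300,400:]=B[:300]
C=cv2.resize(a[130:290,180:330],(400,300)) ;m[300:,:400]=C;m[300:,400:]=cv2.resize(c,(343,300))[:, :400] if False else cv2.copyMakeBorder(cv2.resize(c,(343,300)),0,0,0,57,cv2.BORDER_CONSTANT)
cv2.imwrite("pics/m5.png",m);s=r.get_state();print(s["time_s"],s["tcp_pos"],s["eef_rot"],s["contact_force"])
```

```text
22.125 [ 0.52113136 -0.01918425  0.19607378] [-1.79980752e+02 -1.07162991e-02 -1.03086714e+02] [ 0.09475936  0.48026622 -1.19875717]
```

View pics/m5.png

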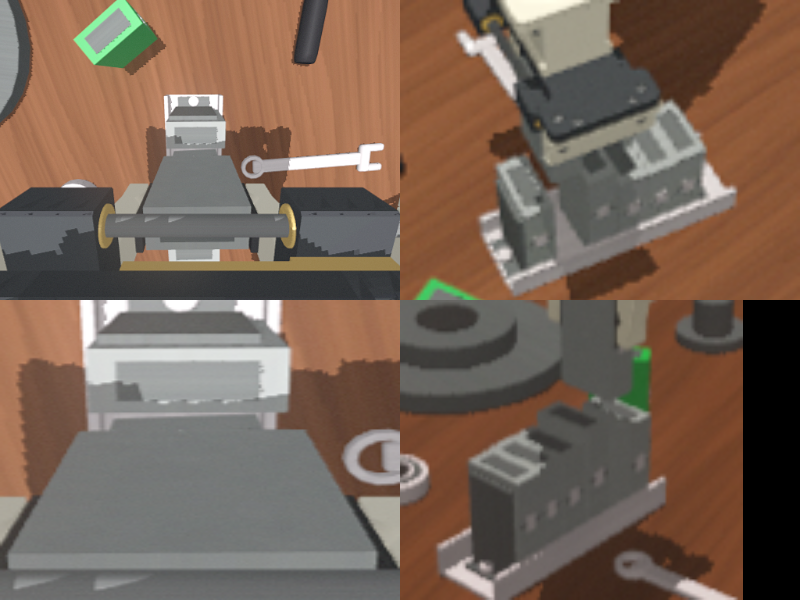

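The held case's -y face is visible in the wrist view (top edge at crop row ~553, lower edge ~430), hanging over the gap. Measure the case's offset from the TCP from its top edge.

Run:
```python
from h import *
import pickle
i=pickle.load(open("w5.pkl","rb"));g=cv2.cvtColor(cv2.imread("pics/w5.png"),cv2.COLOR_BGR2GRAY).astype(int)
for u in(215,250,285):print(u,[(v,int(g[v,u-2:u+3].mean())) for v in list(range(192,206))+list(range(258,276))])
for v in(215,240): print(v,g[v,185:325].tolist())
th=np.radians(-13.1);ex=np.array([np.cos(th),np.sin(th)]);ey=np.array([-np.sin(th),np.cos(th)])
tcp=np.array([.52113,-.01918]);print("tcp s,t",tcp@ey,tcp@ex)
for v in(199,200,264,265,266):
  z=.1275 if v<230 else .2175
  for u in(215,285):p=onz(i,u,v,z)[:2];print(v,u,(p@ey).round(4),(p@ex).round(4))
for u,v in((226,187.5),(226,188.5)):print("r+",onz(i,u,v,.096)[:2]@ey)
```

```text
215 [(192, 168), (193, 168), (194, 168), (195, 167), (196, 167), (197, 167), (198, 169), (199, 152), (200, 124), (201, 118), (202, 119), (203, 120), (204, 120), (205, 120), (258, 119), (259, 119), (260, 117), (261, 118), (262, 117), (263, 118), (264, 116), (265, 135), (266, 137), (267, 137), (268, 135), (269, 137), (270, 136), (271, 136), (272, 139), (273, 120), (274, 95), (275, 94)]
250 [(192, 131), (193, 120), (194, 122), (195, 122), (196, 121), (197, 121), (198, 120), (199, 123), (200, 121), (201, 120), (202, 119), (203, 120), (204, 120), (205, 119), (258, 117), (259, 117), (260, 118), (261, 117), (262, 117), (263, 117), (264, 119), (265, 136), (266, 138), (267, 137), (268, 137), (269, 136), (270, 137), (271, 137), (272, 139), (273, 120), (274, 95), (275, 92)]
285 [(192, 94), (193, 94), (194, 93), (195, 94), (196, 92), (197, 93), (198, 93), (199, 116), (200, 119), (201, 119), (202, 119), (203, 119), (204, 120), (205, 119), (258, 119), (259, 120), (260, 120), (261, 120), (262, 119), (263, 120), (264, 129), (265, 139), (266, 141), (267, 141), (268, 141), (269, 141), (270, 141), (271
[... 1039 characters left out ...]
, 120, 118, 122, 119, 119, 120, 119, 120, 118, 118, 119, 118, 119, 120, 118, 117, 120, 119, 119, 118, 118, 120, 120, 119, 120, 119, 118, 120, 120, 119, 119, 119, 120, 120, 121, 120, 118, 119, 118, 119, 115, 118, 121, 119, 117, 118, 118, 118, 120, 119, 119, 120, 120, 119, 118, 118, 120, 117, 119, 118, 119, 119, 119, 121, 92, 52, 44, 57, 153, 161, 170, 171, 172, 170, 172, 172, 171, 172]
tcp s,t 0.09943393679215605 0.5119152679047712
199 215 0.0848 0.5331
199 285 0.0848 0.4873
200 215 0.0855 0.5332
200 285 0.0855 0.4873
264 215 0.0833 0.5238
264 285 0.0833 0.4966
265 215 0.0837 0.5238
265 285 0.0838 0.4966
266 215 0.0841 0.5238
266 285 0.0842 0.4966
r+ 0.08556219477303094
r+ 0.08633728408853883
```

The held case's centre sits 2.2 mm to the -y of the TCP, so shift +2.8 mm along the row and lower in steps.

Call:
jog_arm([
  [[0, 0.06, 0.27, 0, 0], [0, 0, 0, -1, 0], [0, 0, 0, -1, 0], [0, 0, 0, -0.5, 0], [0, 0, 0, -0.5, 0], [0, 0, 0, -0.5, 0], [0, 0, 0, 0, 0]],
])

```text
time_s: 23.0
tcp_pos: [0.5213, -0.016, 0.1601]
eef_rot: [180.0, -0.0, -103.1]
contact_force: [-0.8, -0.9, -1.3]
gripper_width: 0.056
gripper_force: 15.0
```

Call:
jog_arm([
  [[0, 0, 0, -0.4, 0], [0, 0, 0, -0.4, 0], [0, 0, 0, -0.4, 0], [0, 0, 0, 0, 0]],
])

```text
time_s: 23.5
tcp_pos: [0.5213, -0.0159, 0.1481]
eef_rot: [180.0, -0.0, -103.1]
contact_force: [0.2, -0.6, -0.7]
gripper_width: 0.056
gripper_force: 15.0
```

The bottom is 18 mm below the case tops with no force, so it is in the gap.

Call:
jog_arm([
  [[0, 0, 0, -0.6, 0], [0, 0, 0, -0.6, 0], [0, 0, 0, -0.6, 0], [0, 0, 0, -0.6, 0], [0, 0, 0, 0, 0]],
])

```text
time_s: 24.12
tcp_pos: [0.5212, -0.0159, 0.1239]
eef_rot: [179.9, -0.0, -103.1]
contact_force: [-0.1, -0.6, -1.0]
gripper_width: 0.056
gripper_force: 15.0
```

Call:
jog_arm([
  [[0, 0, 0, -0.6, 0], [0, 0, 0, -0.6, 0], [0, 0, 0, -0.6, 0], [0, 0, 0, -0.4, 0], [0, 0, 0, 0, 0]],
])

```text
time_s: 24.75
tcp_pos: [0.5213, -0.0159, 0.1022]
eef_rot: [180.0, -0.0, -103.1]
contact_force: [-0.3, -0.1, -0.9]
gripper_width: 0.0555
gripper_force: 15.0
```

Call:
jog_arm([
  [[0, 0, 0, -0.4, 0], [0, 0, 0, -0.4, 0], [0, 0, 0, -0.4, 0], [0, 0, 0, 0, 0]],
])

```text
time_s: 25.25
tcp_pos: [0.5213, -0.0159, 0.0902]
eef_rot: [180.0, -0.0, -103.1]
contact_force: [0.9, -0.1, -1.5]
gripper_width: 0.056
gripper_force: 15.0
```

Call:
jog_arm([
  [[0, 0, 0, -0.4, 0], [0, 0, 0, -0.4, 0], [0, 0, 0, -0.3, 0], [0, 0, 0, 0, 0]],
])

```text
time_s: 25.75
tcp_pos: [0.5213, -0.0159, 0.0792]
eef_rot: [180.0, -0.0, -103.1]
contact_force: [0.8, -0.9, -1.3]
gripper_width: 0.0559
gripper_force: 15.0
```

Call:
jog_arm([
  [[0, 0, 0, -0.2, 0], [0, 0, 0, -0.1, 0], [0, 0, 0, 0, 0]],
])

```text
time_s: 26.12
tcp_pos: [0.5214, -0.0159, 0.0765]
eef_rot: [180.0, -0.0, -103.1]
contact_force: [-0.2, -0.4, -1.5]
gripper_width: 0.0557
gripper_force: 15.0
```

Call:
jog_arm([
  [[0, 0, 0, -0.1, 0], [0, 0, 0, -0.1, 0], [0, 0, 0, 0, 0]],
])

```text
time_s: 26.5
tcp_pos: [0.5217, -0.0159, 0.0748]
eef_rot: [-180.0, -0.0, -103.1]
contact_force: [-1.3, -2.1, 3.2]
gripper_width: 0.056
gripper_force: 15.0
```

Floor contact (about 4 N net). Release and rise.

Call:
jog_arm([
  [[0.2, 0, 0, 0, 0], [0.6, 0, 0, 0, 0], [1, 0, 0, 0, 0], [1, 0, 0, 0, 0], [1, 0, 0, 3, 0], [1, 0, 0, 5, 0], [1, 0, 0, 5, 0], [1, 0, 0, 4, 0]],
])

```text
time_s: 27.5
tcp_pos: [0.5217, -0.0159, 0.2468]
eef_rot: [-179.9, 0.0, -103.1]
contact_force: [-0.0, 0.5, -0.8]
gripper_width: 0.0878
gripper_force: 0.0
```

Call:
jog_arm([
  [[1, -1, -4, 0, 0], [1, -1, -4, 0, 0], [1, -1, -4, 0, 0], [1, 0, 0, 0, 0], [1, 0, 0, 0, 0]],
])

```text
time_s: 28.12
tcp_pos: [0.4915, -0.1359, 0.2445]
eef_rot: [-180.0, 0.0, -103.1]
contact_force: [-0.0, -0.6, 0.2]
gripper_width: 0.0874
gripper_force: 0.0
```

Run:
```python
from h import *
a=r.capture("wrist");b=r.capture("scene")[150:225,215:315];c=r.capture("side")[130:235,190:310]
m=np.zeros((600,800,3),np.uint8)
m[:300,:400]=cv2.resize(b,(400,300),interpolation=2);m[:300,400:743]=cv2.resize(c,(343,300),interpolation=2)
m[300:,:400]=cv2.resize(a,(400,300));m[300:,400:]=cv2.resize(a[150:270,170:330],(400,300),interpolation=2)
cv2.imwrite("pics/m6.png",m);s=r.get_state();print(s["time_s"],s["tcp_pos"],s["contact_force"])
```

```text
28.275 [ 0.49178111 -0.13516827  0.24452754] [-1.09138035  0.42496802  0.02610125]
```

View pics/m6.png

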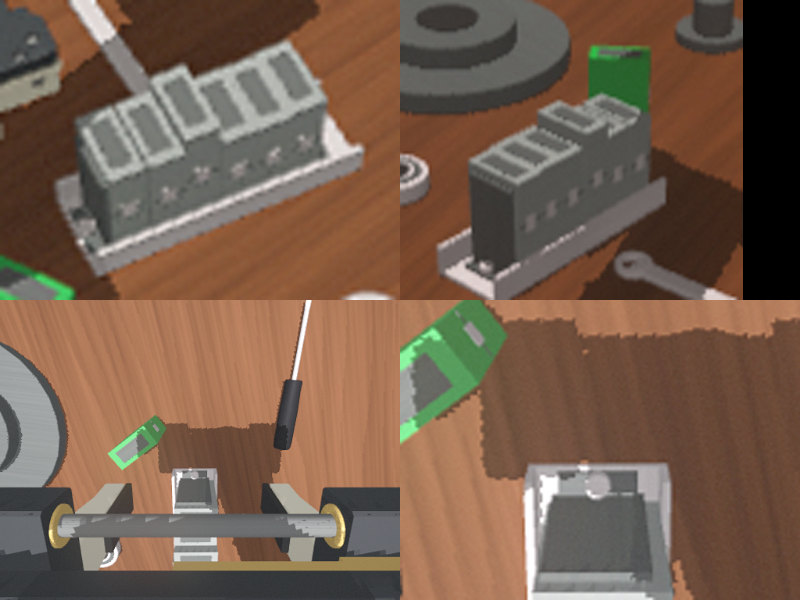

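The pictures show all six cases upright in the rack. The new case, at (147,127) in the scene crop, stands level with its neighbour, directly right of the tall one at (185,100). The arm is clear, so I'm handing in.

```bash
python3 -c "
from plant import r
print(r.close_job())"
```

```text
the job is handed in; nothing more can be done
None
```

The loose case now stands upright on the rack floor, directly on the -y side of the tall case, with all five row cases still standing; I handed the job in at about 28 s of the 67 s limit, and no verdict was returned.

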